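# Change the bushing and build up the film drive on its carriage

### The job

Change the bushing and build up the film drive: first drop the worn dark blue-grey bushing into the pale grey coin return cup, then thread three parts one after another over the upright pin of the slide rail's carriage, each lying flat: the white gear at the bottom, then the bronze bushing on it, then the black sprocket wheel on top. Let go of everything and leave the green tin, the screwdriver, the blue oil bottle and the orange tub where they are.

Things in the scene. Friction and masses are not known exactly. Their poses are not given: they have to be found in the camera images.
- worn_mid (a point): Worn bushing: plain dark blue-grey ring, outer diameter 34, bore 20, height 16 mm, 70 g, lying flat on the shelf. Point at its centre, half-way up (8 mm over its underside); z along its axis.
- gear_mid (a point): White nylon drive gear lying flat: diameter 58 mm over its 24 straight teeth, bore 20, height 16 mm, 60 g. Point at its centre, half-way up (8 mm over its underside); z along its axis.
- bushing_mid (a point): New bronze bushing: plain orange-brown ring, outer diameter 34, bore 20, height 16 mm, 70 g, lying flat. Point at its centre, half-way up (8 mm over its underside); z along its axis.
- sprocket_mid (a point): Matte black film sprocket wheel lying flat: a spool with a toothed rim at the top and at the bottom, diameter 58 mm over the teeth, bore 20, height 20 mm, 80 g. Point at its centre, half-way up (10 mm over its underside); z along its axis.
- pin_foot (a point): Foot of the upright dark steel pin, at the centre of the flat top (30 mm above the shelf) of the aluminium carriage (56 x 64 mm) on the fixed 220 mm steel slide rail. Pin: 12 mm thick, 44 mm tall, its last 6 mm tapering to 6 mm. z up the pin, y along the rail. The carriage stands anywhere near the rail's middle, slides only if pushed with over 4 N and need not be moved.
- cup_floor (a point): Round, open-topped pale grey plastic coin return cup, inner diameter about 86 mm, rim 40 mm above the shelf, on an 80 x 120 mm steel foot plate screwed to the shelf, set askew. Point at the centre of its inner floor, 8 mm above the shelf.
- tin: Bystander: green round tin, diameter 46, height 28 mm, standing among the parts; origin at the centre of its underside. Not to be disturbed.
- screwdriver: Bystander: screwdriver 180 mm long lying at the left, roughly along its x axis, which points to its tip. Not to be disturbed.
- oiler: Bystander: blue oil bottle, diameter 44, height 95 mm, standing at the right; origin at the centre of its underside. Not to be disturbed.
- tub: Bystander: small orange open tub, diameter 56, height 30 mm, at the back; origin at the centre of its underside. Not to be disturbed.
Not all that is in view belongs to the job. Of the things that look like the part that bears bushing_mid, the smaller one is meant.

How it is judged:
By the outcome, as a careful person would: the job done as asked, in the order asked, and still so for the second after the job is handed in, with the robot touching nothing.
It also fails if it takes over 88 s, if anything falls off the work surface, if the arm or the gripper's body presses on something with over 40 N, if the wrist force passes 120 N, or if a joint passes its speed limit or range.

### The arm

A 6-joint arm with a two-finger parallel gripper is mounted at the origin on the work surface. World frame = base frame: x ahead of the robot, y to its left, z up, the work surface at z = 0. Lengths are in m, angles in rad, forces in N, time in s.
With the tool pointing down it reaches from about 0.25 to 0.775 m from the base axis. Payload 4 kg.
Tool frame: the origin (TCP) lies at the centre of the arm's flange, where the gripper is bolted on; the fingertips stand 199 mm ahead of it and the grasp point (between the pads) lies 180 mm ahead of it; z points along the fingers, x is the direction in which the jaws open and shut, and the axes are right-handed (so a half turn about z gives the same grasp; the last joint's range is limited). The gripper opens to 94 mm and grips with 3 to 60 N. Pads are 16 mm wide; open, the fingers measure 119 mm over their backs; the gripper's body (75 mm by 177 mm) begins 78 mm behind the grasp point.
Start: joints at [-0.103, 0.087, 1.371, -0, 1.684, -0.103], TCP at [0.55, -0, 0.405] pointing down, gripper open.
Joint ranges: [-3.1, 3.1], [-0.76, 2.03], [0.27, 2.55], [-1.08, 4.22], [0.17, 2.65], [-2.57, 2.57]. Speed limits (rad/s): [2.79, 2.79, 3.14, 3.14, 3.14, 3.14].

### API

Orientations are given as [roll, pitch, yaw] about the fixed x, y, z axes, in that order (R = Rz(yaw) Ry(pitch) Rx(roll)).
In Python, from workcell import * gives the robot as it stands. The module is installed in compiled form; this text tells all that it offers.
- The arm moves only by the tool move_arm, never from a script. Its argument "deltas" is a list of rows, each a list of 7 numbers: the turn, a rotation vector about the tool's x, y, z in rad, then the shift along the tool's x, y, z in m, then the finger opening in m, from 0 to 0.094. A call has 1 to 12 rows; each row shifts and turns the commanded pose from where the row before left it, along the tool's axes as they then stand; what a row does not reach is not made up. A row lasts 1/8 s, in which the tool goes at most 62.5 mm and 10.7 degrees, less where a joint would pass 70% of its speed; a pose out of reach is approached as far as the arm can. A call with a gripper value outside its range is refused whole. The fingers move at their own pace and stop on an object; "force" is the grip in N (left out, the last holds). Time passes only in rows, so rows that do not move let the fingers close. It gives the time, the measured TCP pose, the force and the opening at its end, in the units of the state.
- state(): the state, without advancing time (a new reading comes with each control period).
- read_camera(name): name is "scene" or "side" or "wrist"; returns a dict with "pixels" (480x640x3 uint8, red, green, blue), "range_z" (480x640 float32, m along the optical axis (not along the pixel's ray), 0 where there is no reading), "camera_matrix" (3x3 intrinsics, pixels), "R" (3x3) and "t" (3): a world point X has camera coordinates R X + t. Camera axes: x right, y down, z forward; pixel columns grow to the right and rows downward; lengths in m; the calibration is good to about 2 mm. A picture is of the moment at which its call begins.
- finish_job(): hands the job in, once; it reports no verdict.
The state is a dict: "clock": time; "joints": joint angles; "joint_vel": joint speeds; "joint_efforts": joint torques, N m; "ee_pos": TCP position; "ee_rot": TCP orientation; "wrist_force": force on the tool from outside, world axes, zero at the start; "wrist_torque": the same for the moment, N m; "width": finger opening in m.
Only numpy, scipy, OpenCV 4.12 (cv2) and the standard library are available. Lean on these libraries where they do the work, as an engineer would, in place of code of your own. Each camera call takes 0.05 s, during which the arm holds its last target.

## Working session

There is one attempt and no reset: what is moved stays moved. The work goes in short steps, Python scripts to look and compute and a tool call to move; the robot and the scene stay as the last step left them, time stands still between calls to the robot, and variables do not carry over. Pictures are saved under pics/ and viewed, and the job is handed in when it is done.

Besides the shell and the picture viewer there is one more tool, called as name(argument=value, ...), one argument or row to a line, values as JSON. move_arm: Moves the arm, as the interface text tells. Its arguments: {"type":"object","properties":{"deltas":{"type":"array","items":{"type":"array","items":{"type":"number"}}},"force":{"type":"number"}},"required":["deltas"]}

```bash
mkdir -p pics; cat > h.py <<'E'
from workcell import *
import numpy as np, cv2
def snap(n,f):
    c=read_camera(n); np.savez('pics/'+f+'.npz',**c); cv2.imwrite('pics/'+f+'.png',cv2.cvtColor(c['pixels'],cv2.COLOR_RGB2BGR)); return c
def world(c):
    z=c['range_z'].astype(float);K=np.array(c['camera_matrix']);v,u=np.mgrid[:480,:640]
    P=np.stack([(u-K[0,2])/K[0,0]*z,(v-K[1,2])/K[1,1]*z,z],-1)
    W=(P-np.array(c['t']))@np.array(c['R']); W[z==0]=np.nan
    return W
def load(f): return dict(np.load('pics/'+f+'.npz'))
E
python3 - <<'E'
from h import *
s=state();print(s)
for n in ['scene','side','wrist']:
    c=snap(n,n+'0');print(n,-c['R'].T@c['t'])
E
```

```text
{'clock': 0.0, 'joints': array([-1.03117215e-01,  8.79681363e-02,  1.37222753e+00, -9.30933660e-06,
        1.68359723e+00, -1.03107019e-01]), 'joint_vel': array([ 1.13196243e-03, -2.13171309e-04,  8.93793391e-05, -1.97599756e-03,
       -1.23154309e-03,  1.11878945e-03]), 'joint_efforts': array([ 1.28542815e-03, -3.40182602e+01, -3.02423716e+01,  7.18220207e-02,
        3.29729996e-02, -1.13141955e-04]), 'ee_pos': array([ 5.49895077e-01, -4.63765049e-06,  4.03510076e-01]), 'ee_rot': array([-3.14137540e+00,  2.18951522e-03, -1.09954788e-05]), 'wrist_force': array([ 0.30371924, -0.27925775,  0.03882499]), 'wrist_torque': array([ 0.00793129,  0.0294244 , -0.02316385]), 'width': 0.09439345335770284}
scene [ 1.23869334 -0.14580633  1.00296546]
side [0.28684253 0.54084363 0.63930621]
wrist [0.55069734 0.06838839 0.38412037]
```

View pics/scene0.png

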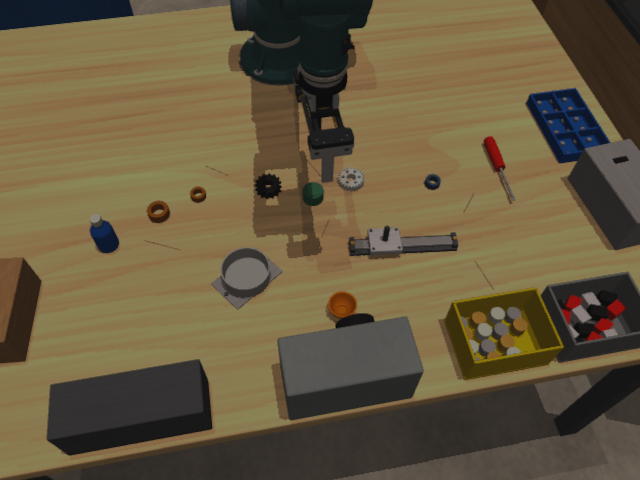

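View pics/side0.png

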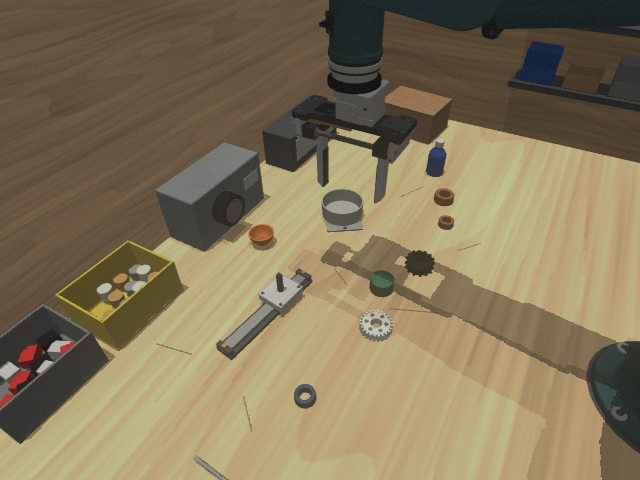

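View pics/wrist0.png

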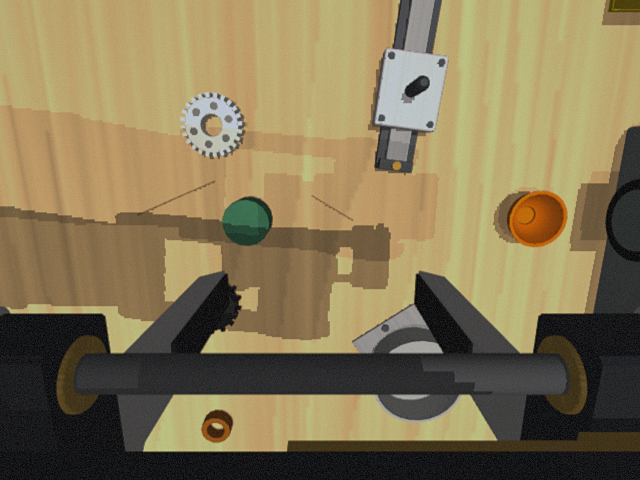

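The scene view shows:
- **Bronze rings:** a larger one at (158,211) and a smaller one at (198,194).
- **Other job parts:** sprocket (268,186), gear (350,179), worn ring (433,182), cup (246,272) and carriage pin (386,232).
- **Bystanders:** green tin (313,194), tub (342,305), oiler (104,235) and screwdriver (498,168).

I'll measure each one and check the bronze candidates in an enlarged crop.

```bash
cat >> h.py <<'E'
def ring(c,u,v,r,zlo,zhi,W=None):
    W=world(c) if W is None else W
    w=W[max(0,v-r):v+r,max(0,u-r):u+r].reshape(-1,3); w=w[(w[:,2]>zlo)&(w[:,2]<zhi)]
    (cx,cy),rad=cv2.minEnclosingCircle(w[:,:2].astype(np.float32))
    return len(w),np.round([cx,cy,2*rad,np.median(w[:,2]),w[:,2].max()],4)
E
python3 - <<'E'
from h import *
c=load('scene0');W=world(c)
for n,u,v,r in [('worn',433,182,14),('small',198,194,13),('big',158,211,17),('gear',350,179,18),('spr',268,186,18),('tin',313,194,14),('tub',342,305,20)]:
    print('scene',n,ring(c,u,v,r,.009,.045,W))
c2=load('side0');W2=world(c2)
for n,u,v,r in [('worn',305,396,17),('small',446,222,12),('big',444,197,14),('gear',376,324,20),('spr',420,263,20),('tin',381,284,15),('tub',262,236,20)]:
    print('side',n,ring(c2,u,v,r,.009,.045,W2))
c3=load('wrist0');W3=world(c3)
for n,u,v,r in [('gear',212,125,40),('small',217,426,20)]:
    print('wrist',n,ring(c3,u,v,r,.009,.045,W3))
for n,w,u,v,r in [('scene',W,386,240,26),('side',W2,284,285,30),('wrist',W3,410,90,45)]:
    q=w[v-r:v+r,u-r:u+r].reshape(-1,3)
    pl=q[(q[:,2]>.025)&(q[:,2]<.034)]; pin=q[(q[:,2]>.045)&(q[:,2]<.085)]; tip=q[(q[:,2]>.066)&(q[:,2]<.085)]
    rc=cv2.minAreaRect(pl[:,:2].astype(np.float32))
    print(n,'plate',np.median(pl[:,2]),rc,'pin',np.median(pin,0),len(pin),'tip',np.median(tip,0), 'bb',pin.min(0),pin.max(0))
for n,w,u,v,r in [('scene',W,246,272,36),('side',W2,342,207,26)]:
    q=w[v-r:v+r,u-r:u+r].reshape(-1,3); a=q[(q[:,2]>.035)&(q[:,2]<.046)]
    print(n,'cup',cv2.minEnclosingCircle(a[:,:2].astype(np.float32)),len(a),np.median(a[:,2]))
a=c['pixels'][165:235,130:310];a=cv2.resize(a,None,fx=4.4,fy=4.4,interpolation=cv2.INTER_CUBIC)
b=c2['pixels'][180:235,420:480];b=cv2.resize(b,(330,290))
o=np.zeros((600,800,3),np.uint8);o[:a.shape[0],:a.shape[1]]=a[:, :800];o[310:600,:330]=b
d=cv2.resize(c3['pixels'][390:450,180:260],(380,285));o[310:595,400:780]=d
cv2.imwrite('pics/crop0.png',o[:,:,::-1])
E
```

```text
scene worn (133, array([0.4851, 0.2654, 0.0369, 0.0156, 0.0208]))
scene small (140, array([ 0.4261, -0.2456,  0.0399,  0.015 ,  0.0223]))
scene big (306, array([ 0.4602, -0.3302,  0.0494,  0.02  ,  0.0264]))
scene gear (425, array([0.4452, 0.0916, 0.0616, 0.0159, 0.0228]))
scene spr (391, array([ 0.4333, -0.093 ,  0.0622,  0.0199,  0.0257]))
scene tin (387, array([ 0.4764, -0.0029,  0.0522,  0.0276,  0.034 ]))
scene tub (495, array([0.7549, 0.0036, 0.0566, 0.023 , 0.0357]))
side worn (300, array([0.4838, 0.2665, 0.0352, 0.0163, 0.0196]))
side small (135, array([ 0.4263, -0.2446,  0.0366,  0.0157,  0.0194]))
side big (238, array([ 0.461 , -0.3308,  0.0502,  0.0202,  0.0262]))
side gear (678, array([0.4451, 0.0912, 0.0598, 0.0169, 0.0202]))
side spr (444, array([ 0.4321, -0.0915,  0.0596,  0.0208,  0.024 ]))
side tin (485, array([ 4.749e-01, -1.000e-04,  4.790e-02,  2.840e-02,  3.310e-02]))
side tub (395, array([0.7543, 0.0029, 0.0572, 0.0235, 0.0335]))
wrist gear (2631, array([0.4465, 0.0909, 0.0585, 0.0164, 0.0191]))
wrist small (551, array([ 0.4281, -0.2447,  0.0345,  0.0156,  0.018
[... 381 characters left out ...]
5379943847656, 0.05769031494855881), 82.8912124633789) pin [0.62452881 0.12213295 0.0625847 ] 84 tip [0.62498071 0.12139753 0.07169041] bb [0.62014714 0.11488413 0.04591012] [0.63132907 0.12564048 0.07648638]
wrist plate 0.03034501670762798 ((0.6286078095436096, 0.1190376728773117), (0.06452405452728271, 0.05623869225382805), 82.66985321044922) pin [0.62625048 0.1174547  0.06948959] 303 tip [0.62735677 0.11817124 0.07160204] bb [0.62233321 0.11289741 0.04504803] [0.63408    0.12437418 0.07573347]
scene cup ((0.6488409042358398, -0.16619932651519775), 0.049717046320438385) 329 0.03917283202814934
side cup ((0.6493293642997742, -0.1656787097454071), 0.04996082931756973) 255 0.03939893133526253
```

View pics/crop0.png

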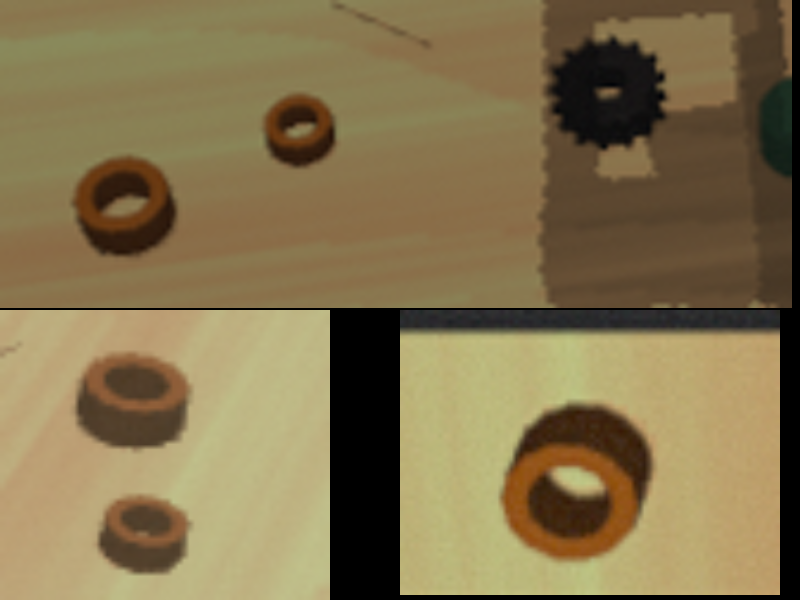

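Two bronze rings: (158,211) measures about 50 mm across and 20 mm high, and (198,194) about 34–36 mm and 16 mm high. The crop confirms the second is smaller and fits the 34 mm description, so bushing_mid is the one at (198,194). The only dark blue-grey ring is the worn bushing at (433,182), so I start with that.

move_arm(
  deltas=[
    [0,0,0,-0.008,-0.033,0.0,0.06],
    [0,0,0,-0.008,-0.033,0.015,0.06],
    [0,0,0,-0.008,-0.033,0.02,0.06],
    [0,0,0,-0.008,-0.033,0.02,0.06],
    [0,0,0,-0.008,-0.033,0.02,0.06],
    [0,0,0,-0.008,-0.033,0.02,0.06],
    [0,0,0,-0.008,-0.033,0.02,0.06],
    [0,0,0,-0.0095,-0.035,0.02,0.06],
    [0,0,0,0,0,0,0.06],
    [0,0,0,0,0,0,0.06],
  ],
  force=25,
)

```text
clock: 1.4
ee_pos: [0.4847, 0.2657, 0.2699]
ee_rot: [3.141, -0.0, 0.0]
wrist_force: [0.6, 0.0, 0.4]
width: 0.06
```

```bash
python3 - <<'E'
from h import *
c=snap('wrist','w1');s=state();print(s['ee_pos'],s['ee_rot'],s['width'],s['clock'])
E
```

```text
[0.48496595 0.2654096  0.27035022] [ 3.14144368e+00 -1.25133824e-03 -6.38912598e-04] 0.06025420998684896 1.45
```

View pics/w1.png

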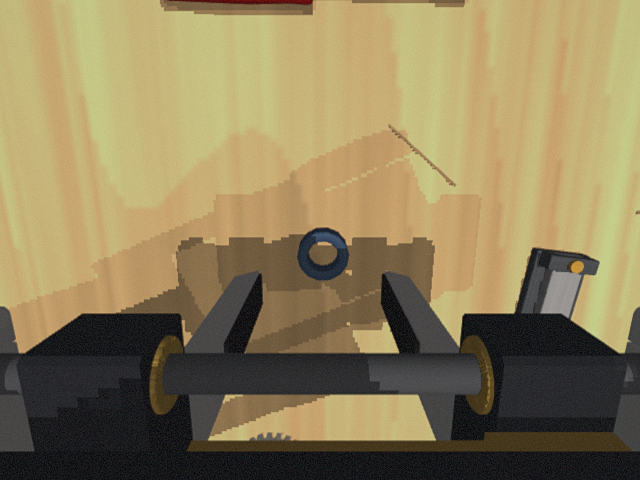

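The wrist view shows the worn ring at (322,254), centred between the fingers at columns 262 and 382. Next I descend, grip and lift.

move_arm(
  deltas=[
    [0,0,0,0,0,0.03,0.06],
    [0,0,0,0,0,0.025,0.06],
    [0,0,0,0,0,0.012,0.06],
    [0,0,0,0,0,0,0.06],
    [0,0,0,0,0,0,0.02],
    [0,0,0,0,0,0,0.02],
    [0,0,0,0,0,0,0.02],
    [0,0,0,0,0,0,0.02],
    [0,0,0,0,0,0,0.02],
    [0,0,0,0,0,-0.02,0.02],
    [0,0,0,0,0,-0.04,0.02],
    [0,0,0,0,0,-0.04,0.02],
  ],
  force=25,
)

```text
clock: 2.95
ee_pos: [0.4841, 0.2659, 0.3026]
ee_rot: [3.141, 0.002, 0.0]
wrist_force: [0.7, 0.3, -1.2]
width: 0.0326
```

```bash
python3 - <<'E'
from h import *
c=snap('wrist','w2');s=state();print(s['ee_pos'],s['ee_rot'],s['width'],s['clock'],s['wrist_force'])
E
```

```text
[0.48547335 0.26654359 0.30970672] [-3.13783408e+00 -8.62702269e-03  1.96787276e-04] 0.032360698629883396 3.0 [2.20927027 0.69636154 4.2491575 ]
```

View pics/w2.png

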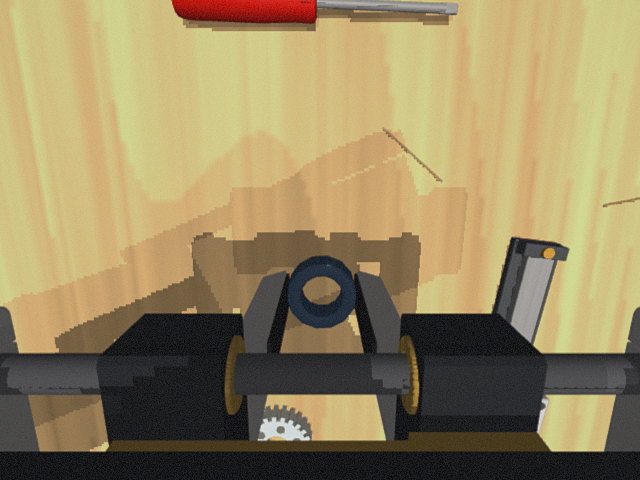

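The wrist view shows the worn ring held at (322,292), opening 32.5 mm. I'll carry it to the cup.

move_arm(
  deltas=[
    [0,0,0,0.007,0.018,-0.005,0.02],
    [0,0,0,0.0137,0.036,0,0.02],
    [0,0,0,0.0137,0.036,0,0.02],
    [0,0,0,0.0137,0.036,0,0.02],
    [0,0,0,0.0137,0.036,0,0.02],
    [0,0,0,0.0137,0.036,0,0.02],
    [0,0,0,0.0137,0.036,0,0.02],
    [0,0,0,0.0137,0.036,0,0.02],
    [0,0,0,0.0137,0.036,0,0.02],
    [0,0,0,0.0137,0.036,0,0.02],
    [0,0,0,0.0137,0.036,0,0.02],
    [0,0,0,0.0137,0.036,0,0.02],
  ],
)

```text
clock: 4.5
ee_pos: [0.6416, -0.1505, 0.3045]
ee_rot: [-3.14, 0.005, -0.001]
wrist_force: [-0.4, 0.3, -0.5]
width: 0.0326
```

move_arm(
  deltas=[
    [0,0,0,0.0067,0.018,0,0.02],
    [0,0,0,0,0,0,0.02],
    [0,0,0,0,0,0,0.02],
  ],
)

```text
clock: 4.88
ee_pos: [0.6486, -0.1651, 0.3071]
ee_rot: [-3.14, 0.001, 0.001]
wrist_force: [-0.0, -0.5, -0.5]
width: 0.0323
```

```bash
python3 - <<'E'
from h import *
c=snap('scene','s3');s=state();print(s['ee_pos'],s['ee_rot'],s['width'],s['clock'],s['wrist_force'])
c=snap('wrist','w3')
a=c['pixels'];b=load('s3')['pixels'][120:340,150:450]
o=np.hstack([cv2.resize(a,(400,300)),cv2.resize(b,(400,300))]);cv2.imwrite('pics/m3.png',o[:,:,::-1])
E
```

```text
[ 0.64862181 -0.16479475  0.30748328] [-3.14079411e+00  7.05886271e-04  1.32516629e-03] 0.03260179808015904 4.925 [-0.58691906  0.54402254 -0.97295392]
```

View pics/m3.png

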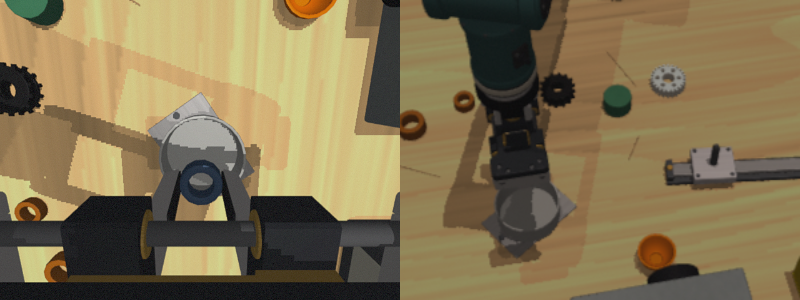

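The ring (left picture, 201,182) hangs over the cup. I'll lower it by 88 mm, release, and come up with the jaws only slightly open.

move_arm(
  deltas=[
    [0,0,0,0,0,0.03,0.02],
    [0,0,0,0,0,0.03,0.02],
    [0,0,0,0,0,0.028,0.02],
    [0,0,0,0,0,0,0.02],
    [0,0,0,0,0,0,0.02],
    [0,0,0,0,0,0,0.046],
    [0,0,0,0,0,0,0.046],
    [0,0,0,0,0,0,0.046],
    [0,0,0,0,0,-0.02,0.046],
    [0,0,0,0,0,-0.03,0.046],
    [0,0,0,0,0,-0.04,0.046],
    [0,0,0,-0.015,-0.02,-0.03,0.046],
  ],
)

```text
clock: 6.48
ee_pos: [0.6342, -0.1469, 0.3434]
ee_rot: [3.14, -0.004, -0.002]
wrist_force: [0.4, 0.6, 1.1]
width: 0.0457
```

move_arm(
  deltas=[
    [0,0,0,-0.025,-0.04,0,0.076],
    [0,0,0,-0.03,-0.04,0,0.076],
    [0,0,0,-0.03,-0.04,0,0.076],
    [0,0,0,-0.03,-0.04,0,0.076],
    [0,0,0,-0.03,-0.04,0,0.076],
    [0,0,0,-0.028,-0.022,0,0.076],
    [0,0,0,-0.015,-0.015,0.01,0.076],
    [0,0,0,0,0,0.02,0.076],
    [0,0,0,0,0,0,0.076],
    [0,0,0,0,0,0,0.076],
  ],
)

```text
clock: 7.72
ee_pos: [0.4463, 0.0909, 0.3112]
ee_rot: [-3.141, -0.002, -0.0]
wrist_force: [0.3, 0.3, 0.5]
width: 0.0763
```

```bash
python3 - <<'E'
from h import *
c=snap('scene','s4');s=state();print(s['ee_pos'],s['ee_rot'],s['width'],s['clock'],s['wrist_force'])
c=snap('wrist','w4')
W=world(c);print(ring(c,322,250,80,.01,.022,W))
a=c['pixels'];b=load('s4')['pixels'][180:340,170:410]
o=np.hstack([cv2.resize(a,(400,300)),cv2.resize(b,(400,300))]);cv2.imwrite('pics/m4.png',o[:,:,::-1])
E
```

```text
[0.44638474 0.09081042 0.31120195] [-3.14142621e+00 -2.41520061e-03 -4.62929146e-04] 0.07599979512397076 7.775 [ 1.02283659 -0.53955745  0.50125891]
(3860, array([0.4617, 0.0661, 0.1161, 0.0163, 0.0218]))
```

View pics/m4.png

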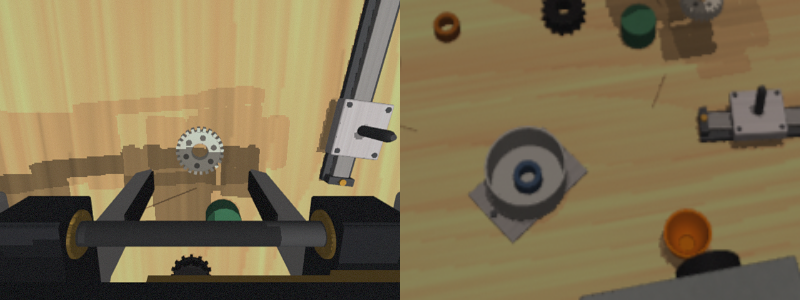

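The worn bushing lies in the cup (right picture, 528,177). The gear, at (200,150) in the wrist view, is centred between the jaws. I'll descend 109 mm and grip it.

move_arm(
  deltas=[
    [0,0,0,0,0,0.03,0.076],
    [0,0,0,0,0,0.04,0.076],
    [0,0,0,0,0,0.029,0.076],
    [0,0,0,0,0,0.01,0.076],
    [0,0,0,0,0,0,0.076],
    [0,0,0,0,0,0,0.05],
    [0,0,0,0,0,0,0.05],
    [0,0,0,0,0,0,0.05],
    [0,0,0,0,0,0,0.05],
    [0,0,0,0,0,0,0.05],
  ],
  force=25,
)

```text
clock: 9.07
ee_pos: [0.4463, 0.091, 0.2016]
ee_rot: [-3.141, -0.002, -0.0]
wrist_force: [-0.8, -1.3, 5.8]
width: 0.0574
```

move_arm(
  deltas=[
    [0,0,0,0,0,-0.02,0.05],
    [0,0,0,0,0,-0.04,0.05],
    [0,0,0,0,0,-0.04,0.05],
    [0,0,0,0,0,-0.02,0.05],
    [0,0,0,0,0,0,0.05],
    [0,0,0,0,0,0,0.05],
    [0,0,0,0,0,0,0.05],
  ],
)

```text
clock: 9.95
ee_pos: [0.4455, 0.091, 0.3188]
ee_rot: [3.141, 0.003, -0.0]
wrist_force: [-0.3, 0.0, -1.6]
width: 0.0566
```

```bash
cat >> h.py <<'E'
def held(c,diam,col):
    """held ring: points near grasp height; returns estimated centre offset from TCP via bore/outer fit"""
    s=state();W=world(c);z0=s['ee_pos'][2]-.199
    D=W-np.array([s['ee_pos'][0],s['ee_pos'][1],0])
    m=(abs(D[...,0])<.04)&(abs(D[...,1])<.045)&(W[...,2]>z0-.002)&(W[...,2]<z0+.022)
    return D,m
E
python3 - <<'E'
from h import *
c=snap('wrist','w5');s=state();print(s['ee_pos'],s['ee_rot'],s['width'],s['clock'],s['wrist_force'])
D,m=held(c,0,0)
v,u=np.nonzero(m);print(len(v),u.min(),u.max(),v.min(),v.max())
z=D[m][:,2]-(s['ee_pos'][2]-.199);print(np.percentile(z,[2,25,50,75,98]))
print('D min max',D[m].min(0),D[m].max(0))
cv2.imwrite('pics/w5c.png',cv2.resize(c['pixels'][200:460,160:480],(800,600))[:,:,::-1])
E
```

```text
[0.44556712 0.09095016 0.31907093] [ 3.14135767e+00  2.93832350e-03 -6.47584274e-05] 0.057190867267136306 10.0 [-0.24291799  0.19795777 -1.15754153]
11204 232 410 233 352
[0.00127918 0.01255026 0.01331318 0.01386774 0.01883976]
D min max [-0.03998176 -0.0286622   0.1181026 ] [0.03999581 0.02866061 0.14206813]
```

View pics/w5c.png

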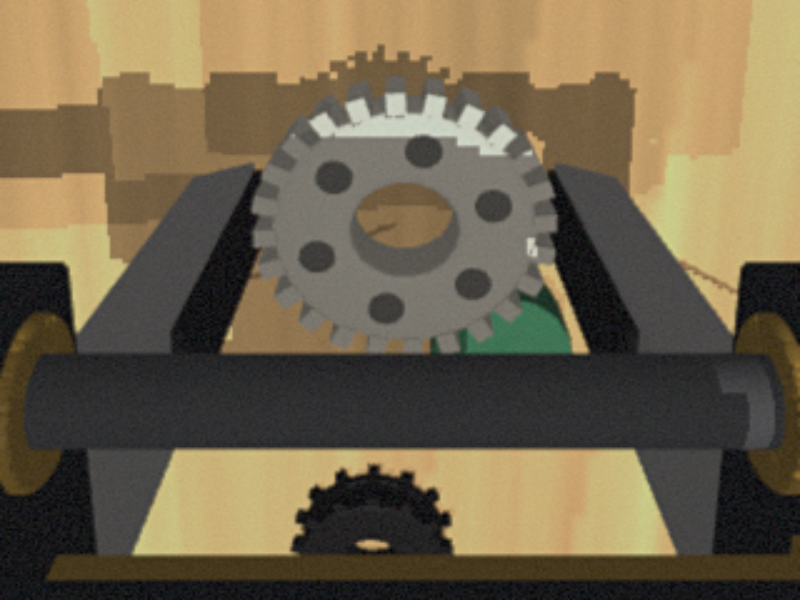

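The gear hangs centred on the tool axis (outline ±28.7 mm in y), with its underside about 2.7 mm below the fingertips. The pin is at about (0.6275, 0.119), so I move over it and check.

move_arm(
  deltas=[
    [0,0,0,0.016,-0.002,0,0.05],
    [0,0,0,0.03,-0.005,0,0.05],
    [0,0,0,0.035,-0.006,0,0.05],
    [0,0,0,0.035,-0.006,0,0.05],
    [0,0,0,0.035,-0.005,0,0.05],
    [0,0,0,0.02,-0.003,0,0.05],
    [0,0,0,0.011,-0.001,0,0.05],
    [0,0,0,0,0,0,0.05],
    [0,0,0,0,0,0,0.05],
    [0,0,0,0,0,0,0.05],
  ],
)

```text
clock: 11.25
ee_pos: [0.6274, 0.119, 0.3211]
ee_rot: [3.142, -0.0, 0.0]
wrist_force: [-0.9, 0.1, -0.3]
width: 0.0574
```

```bash
python3 - <<'E'
from h import *
c=snap('wrist','w6');s=state();print(s['ee_pos'],s['ee_rot'],s['width'],s['clock'],s['wrist_force'])
D,m=held(c,0,0);print(D[m].min(0),D[m].max(0))
c2=snap('side','d6');c1=snap('scene','s6')
W=world(c);q=W[(W[...,2]>.064)&(W[...,2]<.08)&(abs(W[...,0]-.627)<.03)&(abs(W[...,1]-.119)<.03)];print(len(q),np.median(q,0) if len(q) else 0)
for cc in (c1,c2):
    W=world(cc);q=W[(W[...,2]>.066)&(W[...,2]<.085)&(abs(W[...,0]-.627)<.02)&(abs(W[...,1]-.119)<.02)];print(len(q),np.median(q,0) if len(q) else 0)
a=cv2.resize(c['pixels'][200:420,160:480],(400,300));b=cv2.resize(c2['pixels'][200:350,200:400],(400,300))
d=cv2.resize(c1['pixels'][150:300,300:500],(400,300))
o=np.vstack([np.hstack([a,b]),np.hstack([d,d])])
cv2.imwrite('pics/m6.png',o[:,:,::-1])
E
```

```text
[0.62740479 0.11896262 0.32111638] [-3.14153583e+00 -4.38634939e-04  4.05966834e-05] 0.05699122711230365 11.3 [-0.58459803  0.43899728 -0.24731992]
[-0.03981827 -0.02844926  0.12019034] [0.03995958 0.02872504 0.14409366]
0 0
28 [0.62934659 0.11814531 0.07131951]
37 [0.62511951 0.12127748 0.07116246]
```

View pics/m6.png

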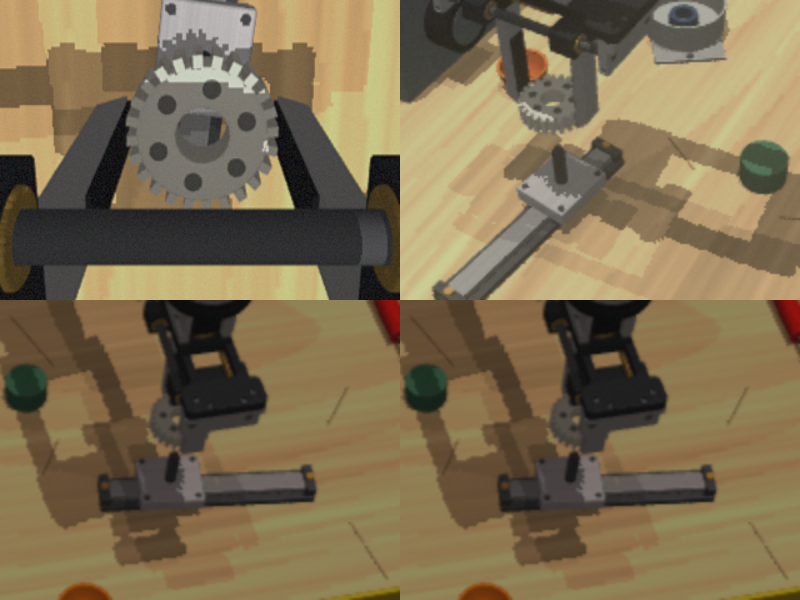

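The pin tip averages (0.627, 0.1195) over the two opposed cameras, within 1 mm of the tool at (0.6274, 0.119). I'll lower it so that 12 mm of the pin is in the bore, and check.

move_arm(
  deltas=[
    [0,0,0,0,0,0.02,0.05],
    [0,0,0,0,0,0.018,0.05],
    [0,0,0,0,0,0.012,0.05],
    [0,0,0,0,0,0.01,0.05],
    [0,0,0,0,0,0,0.05],
    [0,0,0,0,0,0,0.05],
  ],
)

```text
clock: 12.15
ee_pos: [0.6282, 0.119, 0.2613]
ee_rot: [-3.142, -0.001, -0.0]
wrist_force: [1.4, -0.9, -0.3]
width: 0.0574
```

```bash
python3 - <<'E'
from h import *
c=snap('wrist','w7')
cv2.imwrite('pics/w7c.png',cv2.resize(c['pixels'][200:420,160:480],(640,440))[:,:,::-1])
D,m=held(c,0,0);print(D[m].min(0),D[m].max(0))
E
```

```text
[-0.03959532 -0.0287232   0.06063919] [0.03995956 0.02870108 0.08457701]
```

View pics/w7c.png

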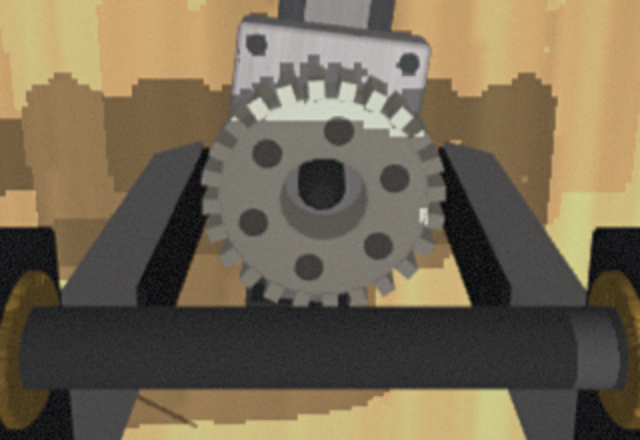

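The pin stands inside the gear's bore at (322,184) and there is no side force. I'll lower it the rest of the way, release and retreat.

move_arm(
  deltas=[
    [0,0,0,0,0,0.012,0.05],
    [0,0,0,0,0,0.01,0.05],
    [0,0,0,0,0,0.006,0.05],
    [0,0,0,0,0,0.001,0.05],
    [0,0,0,0,0,0,0.05],
    [0,0,0,0,0,0,0.05],
  ],
)

```text
clock: 12.95
ee_pos: [0.6279, 0.119, 0.2317]
ee_rot: [-3.142, -0.0, 0.0]
wrist_force: [-0.7, 0.5, 0.4]
width: 0.0572
```

move_arm(
  deltas=[
    [0,0,0,0,0,0,0.074],
    [0,0,0,0,0,0,0.074],
    [0,0,0,0,0,0,0.074],
    [0,0,0,0,0,-0.02,0.074],
    [0,0,0,0,0,-0.04,0.074],
    [0,0,0,0,0,-0.05,0.074],
    [0,0,0,-0.01,0.01,-0.01,0.074],
  ],
)

```text
clock: 13.82
ee_pos: [0.6185, 0.1093, 0.3585]
ee_rot: [-3.141, -0.011, 0.001]
wrist_force: [-0.7, -0.0, 0.5]
width: 0.0741
```

move_arm(
  deltas=[
    [0,0,0,-0.01,0.018,0,0.074],
    [0,0,0,-0.018,0.034,0,0.06],
    [0,0,0,-0.018,0.034,0,0.06],
    [0,0,0,-0.018,0.034,0,0.06],
    [0,0,0,-0.018,0.034,0,0.06],
    [0,0,0,-0.018,0.034,0,0.06],
    [0,0,0,-0.018,0.034,0,0.06],
    [0,0,0,-0.018,0.034,0,0.06],
    [0,0,0,-0.018,0.034,0.01,0.06],
    [0,0,0,-0.018,0.034,0.02,0.06],
    [0,0,0,-0.0175,0.03,0.02,0.06],
    [0,0,0,0,0,0,0.06],
  ],
)

```text
clock: 15.32
ee_pos: [0.4255, -0.2461, 0.2975]
ee_rot: [-3.137, 0.007, -0.005]
wrist_force: [0.7, 0.2, -0.4]
width: 0.0599
```

move_arm(
  deltas=[
    [0,0,0,0,0,0,0.06],
  ],
)

```text
clock: 15.45
ee_pos: [0.4278, -0.2448, 0.3009]
ee_rot: [-3.14, 0.001, -0.001]
wrist_force: [-1.0, 0.1, -0.2]
width: 0.0598
```

```bash
python3 - <<'E'
from h import *
c=snap('wrist','w8');c1=snap('scene','s8');c2=snap('side','d8')
s=state();print(s['ee_pos'],s['ee_rot'],s['width'],s['clock'])
W=world(c);m=(abs(W[...,2]-.0155)<.004)&(abs(W[...,0]-.427)<.025)&(abs(W[...,1]+.245)<.025)
print(cv2.minEnclosingCircle(W[m][:,:2].astype(np.float32)),m.sum())
a=cv2.resize(c['pixels'],(400,300));b=cv2.resize(c2['pixels'][200:350,200:400],(400,300))
d=cv2.resize(c1['pixels'][150:300,300:500],(400,300))
o=np.vstack([np.hstack([a,b]),np.hstack([d,d])])
cv2.imwrite('pics/m8.png',o[:,:,::-1])
E
```

```text
[ 0.42880283 -0.24433078  0.30221414] [ 3.14126053e+00 -9.83706469e-04  1.33102916e-03] 0.06011627655588703 15.6
((0.4279455542564392, -0.24537190794944763), 0.016964586451649666) 1100
```

View pics/m8.png

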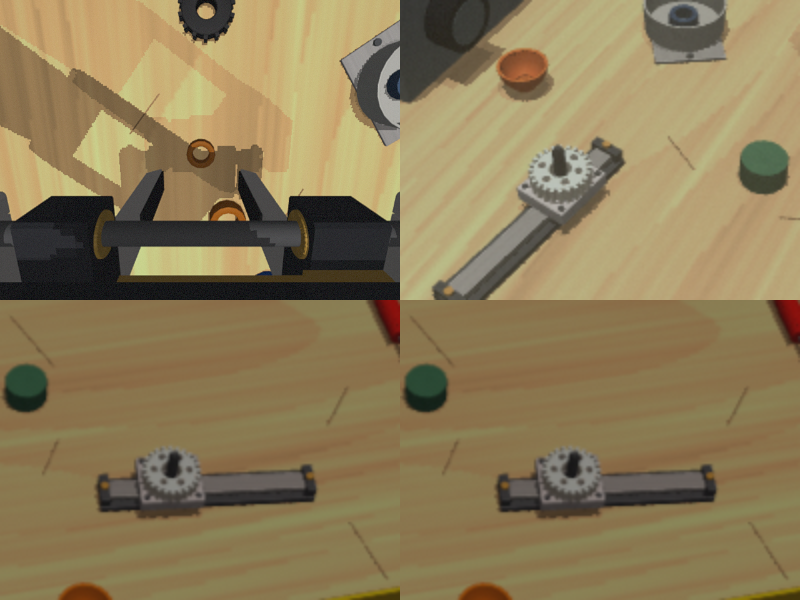

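The gear lies flat on the carriage with the pin through it (side crop, 558,172). The smaller bronze ring (34 mm, wrist 200,152) is between the jaws, so I descend 100 mm.

move_arm(
  deltas=[
    [0,0,0,0,0.001,0.03,0.06],
    [0,0,0,0,0,0.035,0.06],
    [0,0,0,0,0,0.025,0.06],
    [0,0,0,0,0,0.01,0.06],
    [0,0,0,0,0,0,0.06],
    [0,0,0,0,0,0,0.02],
    [0,0,0,0,0,0,0.02],
    [0,0,0,0,0,0,0.02],
    [0,0,0,0,0,0,0.02],
    [0,0,0,0,0,0,0.02],
    [0,0,0,0,0,0,0.02],
  ],
  force=25,
)

```text
clock: 16.98
ee_pos: [0.4285, -0.2462, 0.2024]
ee_rot: [3.141, -0.001, -0.0]
wrist_force: [-2.0, 0.5, 5.8]
width: 0.0323
```

move_arm(
  deltas=[
    [0,0,0,0,0,-0.02,0.02],
    [0,0,0,0,0,-0.04,0.02],
    [0,0,0,0,0,-0.04,0.02],
    [0,0,0,0,0,-0.02,0.02],
    [0,0,0,0,0,0,0.02],
    [0,0,0,0,0,0,0.02],
    [0,0,0,0,0,0,0.02],
  ],
)

```text
clock: 17.85
ee_pos: [0.4281, -0.2458, 0.3197]
ee_rot: [-3.139, 0.003, 0.0]
wrist_force: [-0.0, -0.1, -1.2]
width: 0.0322
```

```bash
python3 - <<'E'
from h import *
c=snap('wrist','w9');s=state();print(s['ee_pos'],s['ee_rot'],s['width'],s['clock'],s['wrist_force'])
D,m=held(c,0,0);m&=abs(D[...,0])<.014;q=D[m];print(q.min(0),q.max(0),np.median(q[:,2])-s['ee_pos'][2]+.199)
cv2.imwrite('pics/w9c.png',cv2.resize(c['pixels'][200:420,160:480],(640,440))[:,:,::-1])
E
```

```text
[ 0.42815237 -0.2458158   0.32000475] [-3.13977219e+00  2.36404537e-03 -2.14120313e-05] 0.03227259787574809 17.9 [-0.20479545 -0.59116655  0.24788476]
[-0.01399167 -0.01527262  0.11908906] [0.01397025 0.01799856 0.13540118] 0.012100641763206271
```

View pics/w9c.png

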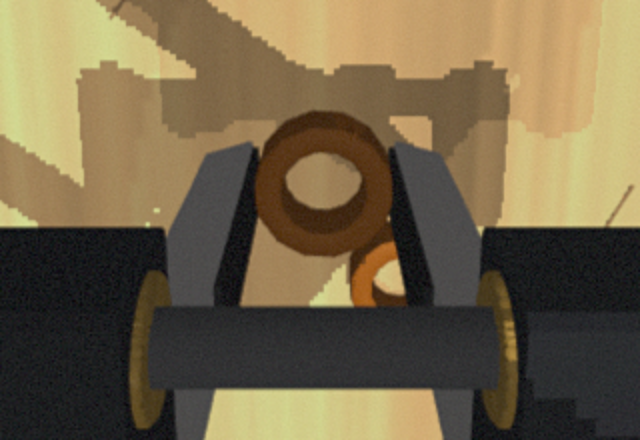

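The small bronze ring is held at (323,183), opening 32.3 mm. It sits about 1 mm toward +y. Next I carry it over the pin.

move_arm(
  deltas=[
    [0,0,0,0.009,-0.0165,0,0.02],
    [0,0,0,0.018,-0.033,0,0.02],
    [0,0,0,0.018,-0.033,0,0.02],
    [0,0,0,0.018,-0.033,0,0.02],
    [0,0,0,0.018,-0.033,0,0.02],
    [0,0,0,0.018,-0.033,0,0.02],
    [0,0,0,0.018,-0.033,0,0.02],
    [0,0,0,0.018,-0.033,0,0.02],
    [0,0,0,0.018,-0.033,0,0.02],
    [0,0,0,0.018,-0.033,0,0.02],
    [0,0,0,0.018,-0.033,0,0.02],
    [0,0,0,0.0103,-0.0175,0,0.02],
  ],
)

```text
clock: 19.4
ee_pos: [0.6281, 0.1195, 0.3204]
ee_rot: [3.141, 0.002, 0.002]
wrist_force: [-0.5, -0.8, -0.5]
width: 0.0323
```

move_arm(
  deltas=[
    [0,0,0,0,0,0.01,0.02],
    [0,0,0,0,0,0.02,0.02],
    [0,0,0,0,0,0,0.02],
    [0,0,0,0,0,0,0.02],
    [0,0,0,0,0,0,0.02],
  ],
)

```text
clock: 20.02
ee_pos: [0.6278, 0.1175, 0.2925]
ee_rot: [-3.141, -0.001, -0.001]
wrist_force: [-0.1, 1.2, -0.3]
width: 0.0323
```

```bash
python3 - <<'E'
from h import *
c=snap('wrist','w10');s=state();print(s['ee_pos'],s['ee_rot'],s['width'],s['clock'],s['wrist_force'])
D,m=held(c,0,0);m&=abs(D[...,0])<.014;q=D[m];print(q.min(0),q.max(0))
c2=snap('side','d10')
a=cv2.resize(c['pixels'][200:420,160:480],(400,300));b=cv2.resize(c2['pixels'][200:350,200:400],(400,300))
cv2.imwrite('pics/m10.png',np.hstack([a,b])[:,:,::-1])
E
```

```text
[0.62782445 0.11763121 0.29264272] [-3.14147144e+00 -1.65076160e-03 -5.42353654e-04] 0.03275115949847692 20.075 [ 0.16698074  0.0744195  -0.43969556]
[-0.0139905  -0.01590724  0.09166186] [0.01398023 0.01753836 0.1084678 ]
```

View pics/m10.png

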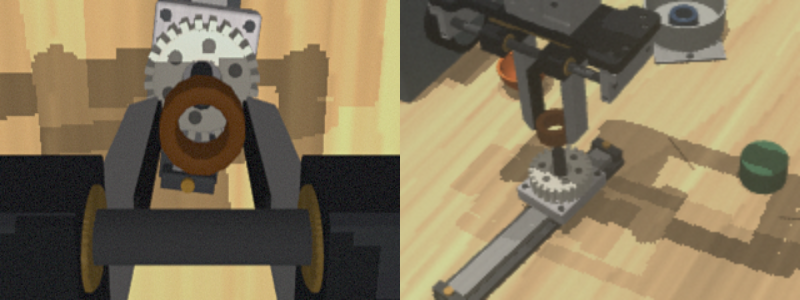

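The ring is above the pin, within about 1 mm. I'll thread it 14 mm and check.

move_arm(
  deltas=[
    [0,0,0,0,0,0.01,0.02],
    [0,0,0,0,0,0.01,0.02],
    [0,0,0,0,0,0.01,0.02],
    [0,0,0,0,0,0,0.02],
    [0,0,0,0,0,0,0.02],
  ],
)

```text
clock: 20.75
ee_pos: [0.6278, 0.118, 0.2617]
ee_rot: [-3.142, -0.0, 0.0]
wrist_force: [0.8, 0.4, -0.3]
width: 0.0325
```

```bash
python3 - <<'E'
from h import *
c=snap('wrist','w11')
cv2.imwrite('pics/w11c.png',cv2.resize(c['pixels'][200:420,160:480],(640,440))[:,:,::-1])
E
```

```text
(no output)
```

View pics/w11c.png

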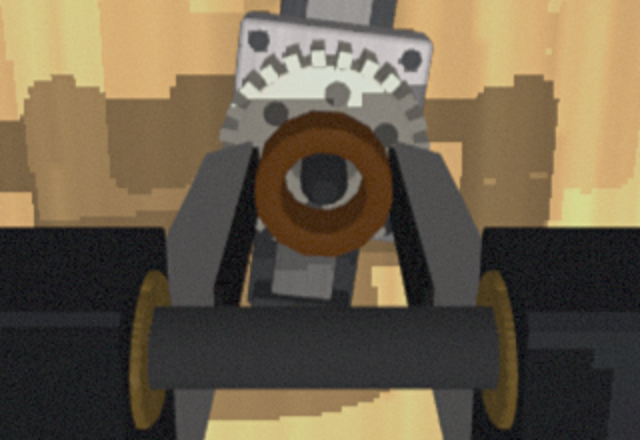

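The pin is in the bore at (324,180). I'll lower 12.5 mm, release and go up.

move_arm(
  deltas=[
    [0,0,0,0,0,0.007,0.02],
    [0,0,0,0,0,0.0045,0.02],
    [0,0,0,0,0,0.001,0.02],
    [0,0,0,0,0,0,0.02],
    [0,0,0,0,0,0,0.02],
  ],
)

```text
clock: 21.42
ee_pos: [0.6278, 0.118, 0.2494]
ee_rot: [-3.142, -0.0, 0.0]
wrist_force: [0.1, -0.5, -1.2]
width: 0.0323
```

move_arm(
  deltas=[
    [0,0,0,0,0,0,0.054],
    [0,0,0,0,0,0,0.054],
    [0,0,0,0,0,0,0.054],
    [0,0,0,0,0,-0.02,0.054],
    [0,0,0,0,0,-0.04,0.054],
    [0,0,0,0,0,-0.045,0.054],
    [0,0,0,-0.0078,0.01,0,0.054],
  ],
)

```text
clock: 22.3
ee_pos: [0.6206, 0.1083, 0.3615]
ee_rot: [-3.14, -0.013, 0.001]
wrist_force: [-0.1, -0.3, 0.4]
width: 0.0536
```

move_arm(
  deltas=[
    [0,0,0,-0.0117,0.0125,0,0.076],
    [0,0,0,-0.0234,0.025,0,0.076],
    [0,0,0,-0.0234,0.025,0,0.076],
    [0,0,0,-0.0234,0.025,0,0.076],
    [0,0,0,-0.0234,0.025,0,0.076],
    [0,0,0,-0.0234,0.025,0,0.076],
    [0,0,0,-0.0234,0.025,0.01,0.076],
    [0,0,0,-0.0234,0.025,0.02,0.076],
    [0,0,0,-0.012,0.0125,0.02,0.076],
    [0,0,0,0,0,0,0.076],
    [0,0,0,0,0,0,0.076],
    [0,0,0,0,0,0,0.076],
  ],
)

```text
clock: 23.8
ee_pos: [0.4329, -0.0917, 0.3049]
ee_rot: [3.141, -0.001, 0.001]
wrist_force: [-0.5, 0.2, -0.1]
width: 0.0761
```

```bash
python3 - <<'E'
from h import *
c=snap('wrist','w12');c1=snap('scene','s12');c2=snap('side','d12')
s=state();print(s['ee_pos'],s['ee_rot'],s['width'],s['clock'])
W=world(c);m=(abs(W[...,2]-.02)<.003)&(abs(W[...,0]-.4325)<.035)&(abs(W[...,1]+.092)<.035)
print(cv2.minEnclosingCircle(W[m][:,:2].astype(np.float32)),m.sum())
a=cv2.resize(c['pixels'],(400,300));b=cv2.resize(c2['pixels'][200:350,200:400],(400,300))
d=cv2.resize(c1['pixels'][150:300,300:500],(400,300))
cv2.imwrite('pics/m12.png',np.vstack([np.hstack([a,b]),np.hstack([d,d])])[:,:,::-1])
E
```

```text
[ 0.4328742  -0.09167809  0.30476407] [ 3.14133177e+00 -1.09168791e-03  9.07767541e-04] 0.07599922431138177 23.95
((0.43367302417755127, -0.09256784617900848), 0.029314173385500908) 3607
```

View pics/m12.png

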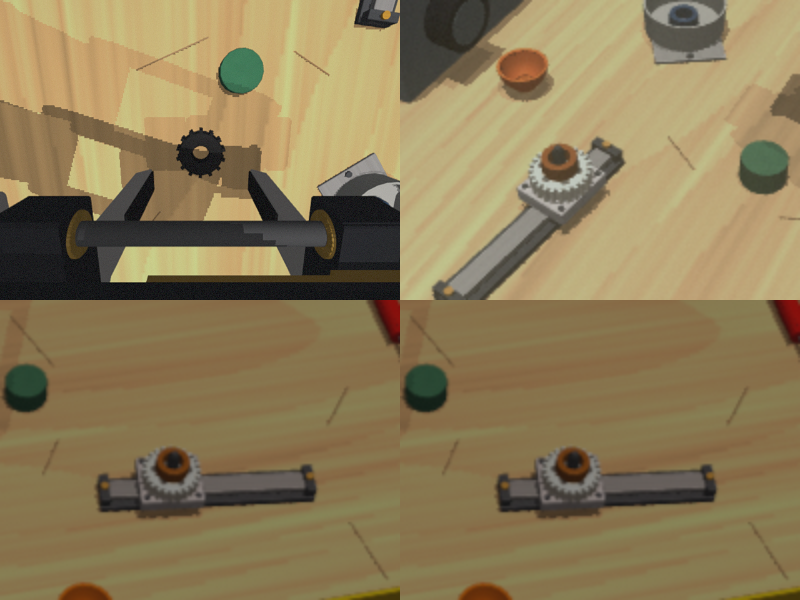

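The bushing sits flat on the gear (side crop 560,157). The sprocket, at (200,152) in the wrist view, measures 58.6 mm and is centred. I'll grip it.

move_arm(
  deltas=[
    [0,0,0,0.0008,0.0009,0.03,0.076],
    [0,0,0,0,0,0.04,0.076],
    [0,0,0,0,0,0.0225,0.076],
    [0,0,0,0,0,0.01,0.076],
    [0,0,0,0,0,0,0.076],
    [0,0,0,0,0,0,0.05],
    [0,0,0,0,0,0,0.05],
    [0,0,0,0,0,0,0.05],
    [0,0,0,0,0,0,0.05],
    [0,0,0,0,0,0,0.05],
  ],
  force=25,
)

```text
clock: 25.2
ee_pos: [0.4336, -0.0931, 0.2028]
ee_rot: [3.141, -0.002, -0.0]
wrist_force: [-0.8, -0.0, 5.5]
width: 0.0556
```

move_arm(
  deltas=[
    [0,0,0,0,0,-0.02,0.05],
    [0,0,0,0,0,-0.04,0.05],
    [0,0,0,0,0,-0.04,0.05],
    [0,0,0,0,0,-0.02,0.05],
    [0,0,0,0,0,0,0.05],
    [0,0,0,0,0,0,0.05],
    [0,0,0,0,0,0,0.05],
  ],
)

```text
clock: 26.08
ee_pos: [0.4328, -0.0928, 0.3199]
ee_rot: [-3.14, 0.003, -0.0]
wrist_force: [0.2, 0.7, -1.4]
width: 0.0554
```

```bash
python3 - <<'E'
from h import *
c=snap('wrist','w13');s=state();print(s['ee_pos'],s['ee_rot'],s['width'],s['clock'],s['wrist_force'])
D,m=held(c,0,0);m&=abs(D[...,0])<.025;q=D[m];print(q.min(0),q.max(0),np.median(q[:,2])-s['ee_pos'][2]+.199)
cv2.imwrite('pics/w13c.png',cv2.resize(c['pixels'][200:420,160:480],(640,440))[:,:,::-1])
E
```

```text
[ 0.43289844 -0.09279576  0.32010681] [-3.14061728e+00  2.71533354e-03  3.97404557e-06] 0.055663383513008105 26.125 [-0.64819833  0.10146692 -0.42751331]
[-0.02499672 -0.02697156  0.1191175 ] [0.02498361 0.03009721 0.13968696] 0.016070822968522636
```

View pics/w13c.png

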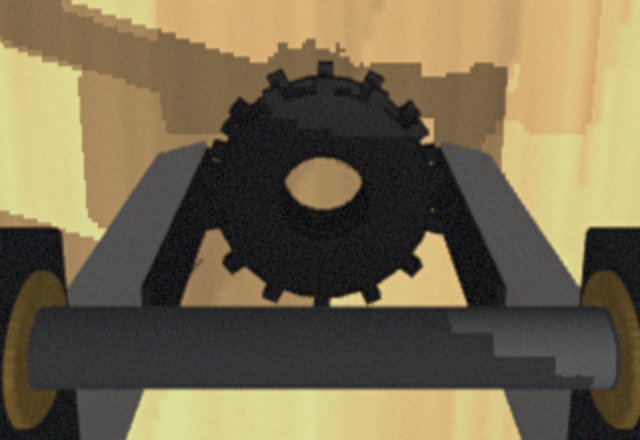

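The sprocket is held level at (323,185), about 1 mm toward +y. I'll carry it over the pin.

move_arm(
  deltas=[
    [0,0,0,0.012,-0.013,0,0.05],
    [0,0,0,0.0243,-0.0264,0,0.05],
    [0,0,0,0.0243,-0.0264,0,0.05],
    [0,0,0,0.0243,-0.0264,0,0.05],
    [0,0,0,0.0243,-0.0264,0,0.05],
    [0,0,0,0.0243,-0.0264,0,0.05],
    [0,0,0,0.0243,-0.0264,0,0.05],
    [0,0,0,0.0243,-0.0264,0,0.05],
    [0,0,0,0.0122,-0.013,0,0.05],
    [0,0,0,0,0,0.01,0.05],
    [0,0,0,0,0,0.015,0.05],
    [0,0,0,0,0,0,0.05],
  ],
)

```text
clock: 27.62
ee_pos: [0.6265, 0.1174, 0.2937]
ee_rot: [3.141, 0.005, -0.001]
wrist_force: [0.4, -1.0, -0.5]
width: 0.056
```

move_arm(
  deltas=[
    [0,0,0,0,0,0,0.05],
    [0,0,0,0,0,0,0.05],
  ],
)

```text
clock: 27.88
ee_pos: [0.6275, 0.1175, 0.2975]
ee_rot: [-3.141, -0.001, -0.001]
wrist_force: [-0.1, 0.9, -1.2]
width: 0.0554
```

```bash
python3 - <<'E'
from h import *
c=snap('wrist','w14');s=state();print(s['ee_pos'],s['ee_rot'],s['width'],s['clock'],s['wrist_force'])
D,m=held(c,0,0);m&=abs(D[...,0])<.025;q=D[m];print(q.min(0),q.max(0))
c2=snap('side','d14')
a=cv2.resize(c['pixels'][200:420,160:480],(400,300));b=cv2.resize(c2['pixels'][200:350,200:400],(400,300))
cv2.imwrite('pics/m14.png',np.hstack([a,b])[:,:,::-1])
E
```

```text
[0.62754557 0.11758158 0.29760427] [-3.14148471e+00 -1.57809328e-03 -4.95125149e-04] 0.05541963952855378 27.925 [ 0.11385235 -0.02422933 -0.38878666]
[-0.02496395 -0.02714906  0.0966099 ] [0.02498007 0.02983623 0.11694084]
```

View pics/m14.png

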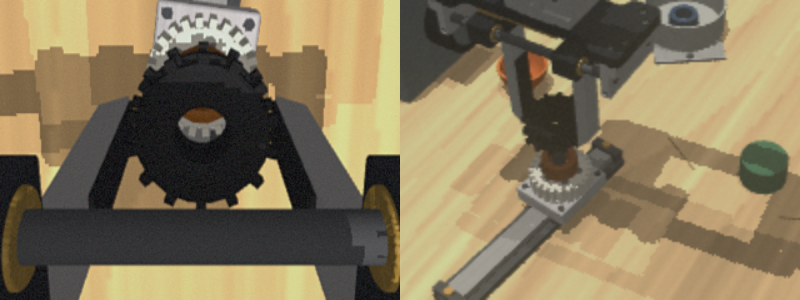

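move_arm(
  deltas=[
    [0,0,0,0,0,0.01,0.05],
    [0,0,0,0,0,0.01,0.05],
    [0,0,0,0,0,0.007,0.05],
    [0,0,0,0,0,0,0.05],
    [0,0,0,0,0,0,0.05],
  ],
)

```text
clock: 28.6
ee_pos: [0.6276, 0.1179, 0.2698]
ee_rot: [-3.142, -0.0, 0.0]
wrist_force: [-0.5, 0.1, -1.2]
width: 0.0557
```

```bash
python3 - <<'E'
from h import *
c=snap('wrist','w15')
cv2.imwrite('pics/w15c.png',cv2.resize(c['pixels'][200:420,160:480],(640,440))[:,:,::-1])
E
```

View pics/w15c.png

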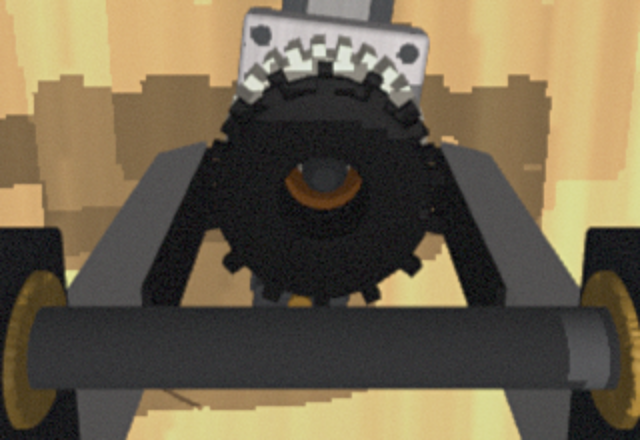

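The pin tip is inside the bore at (325,175) with the bronze ring below it. I'll lower the last 4.5 mm and release.

move_arm(
  deltas=[
    [0,0,0,0,0,0.0035,0.05],
    [0,0,0,0,0,0.001,0.05],
    [0,0,0,0,0,0,0.05],
    [0,0,0,0,0,0,0.05],
  ],
)

```text
clock: 29.15
ee_pos: [0.6275, 0.1179, 0.2653]
ee_rot: [3.142, -0.0, -0.0]
wrist_force: [-0.8, -0.7, -1.1]
width: 0.0555
```

move_arm(
  deltas=[
    [0,0,0,0,0,0,0.076],
    [0,0,0,0,0,0,0.076],
    [0,0,0,0,0,0,0.076],
    [0,0,0,0,0,-0.02,0.076],
    [0,0,0,0,0,-0.04,0.076],
    [0,0,0,0,0,-0.045,0.076],
    [0,0,0,-0.03,0.02,-0.02,0.076],
    [0,0,0,-0.04,0.04,0,0.076],
    [0,0,0,-0.04,0.04,0,0.076],
    [0,0,0,-0.02,0.02,0,0.076],
    [0,0,0,0,0,0,0.076],
    [0,0,0,0,0,0,0.076],
  ],
)

```text
clock: 30.65
ee_pos: [0.4979, -0.0018, 0.3914]
ee_rot: [-3.141, -0.002, 0.0]
wrist_force: [-0.0, 0.2, -0.9]
width: 0.076
```

```bash
python3 - <<'E'
from h import *
c1=snap('scene','s16');c2=snap('side','d16');c=snap('wrist','w16')
for n,cc in (('scene',c1),('side',c2),('wrist',c)):
    W=world(cc);q=W[(W[...,2]>.070)&(W[...,2]<.09)&(abs(W[...,0]-.627)<.04)&(abs(W[...,1]-.119)<.04)]
    t=q[q[:,2]>.078];print(n,len(q),cv2.minEnclosingCircle(t[:,:2].astype(np.float32)),np.median(t[:,2]))
    A=np.c_[t[:,:2]-t[:,:2].mean(0),np.ones(len(t))];print(np.linalg.lstsq(A,t[:,2],rcond=None)[0])
W=world(c1);print('tin',ring(c1,313,194,14,.009,.045,W),'tub',ring(c1,342,305,20,.009,.045,W))
b=cv2.resize(c2['pixels'][180:345,200:420],(800,600))
cv2.imwrite('pics/m16a.png',b[:,:,::-1]);
cv2.imwrite('pics/m16b.png',c1['pixels'][:,:,::-1]);
E
```

```text
scene 521 ((0.6271300911903381, 0.11743122339248657), 0.029948443174362183) 0.08206751975459159
[-0.0063748  -0.00330865  0.08211961]
side 592 ((0.6265705823898315, 0.1194906085729599), 0.030275102704763412) 0.08269008074346551
[ 0.00896245 -0.00664494  0.08252632]
wrist 4666 ((0.6283779740333557, 0.11840792000293732), 0.02981371246278286) 0.08216142725619943
[0.002365   0.00123623 0.08209846]
tin (381, array([ 0.4773, -0.0023,  0.0502,  0.0276,  0.0337])) tub (498, array([0.7548, 0.0039, 0.0564, 0.0226, 0.037 ]))
```

View pics/m16a.png

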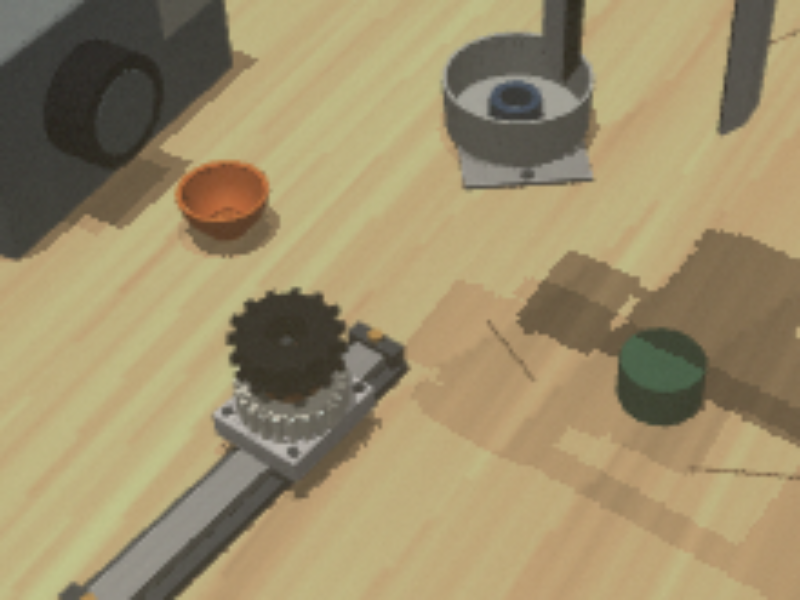

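View pics/m16b.png

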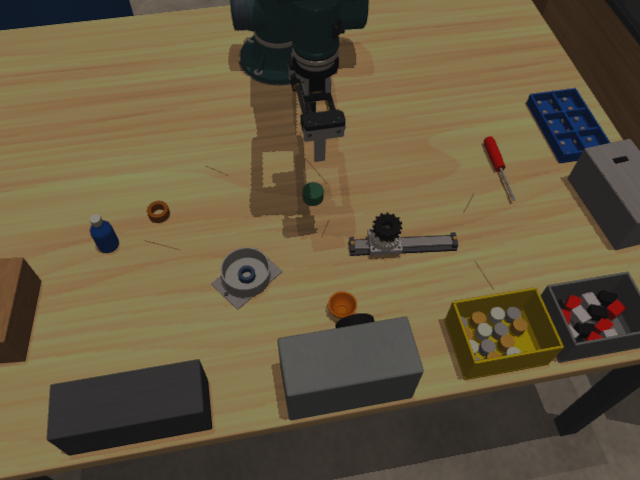

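The stack stands level on the pin: the sprocket at (387,227) has its top at 82 mm, exactly 30+16+16+20, and tilts by less than 0.01 rad. The worn ring is in the cup at (246,274), and the bystanders appear at the same pixels as at the start.

```bash
python3 - <<'E'
from h import *
print(finish_job())
E
```

```text
the job is handed in; nothing more can be done
None
```

The job is handed in, at about 31 s of the 88 s allowed. The worn bushing went into the coin return cup first. The white gear, the smaller bronze bushing (34 mm) and the black sprocket were then threaded onto the carriage pin in that order. All of them are released, and the arm is parked clear.

My last checks:
- **Stack:** the sprocket's top is at 82 mm, as expected for all three parts seated. The three cameras put its centre within about 2 mm of the pin, and it tilts by less than 0.01 rad.
- **Cup:** the worn bushing is visible lying inside it.
- **Bystanders:** the tin and tub measured within about 2.5 mm of their first readings, which is the noise of the measurement. The oil bottle and screwdriver I compared only by eye, and they sit at the same pixels as before.
- **Forces:** readings taken between moves stayed at or below about 6 N.

No check failed or disagreed.

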